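# Set up the food-energy practical: build the calorimeter, weigh the tin

## Robot

A 7-joint arm with a two-finger parallel gripper is mounted at the origin on the work surface. World frame = base frame: x ahead of the robot, y to its left, z up, the work surface at z = 0. Lengths are in m, angles in rad, forces in N, time in s.
With the tool pointing down it reaches from about 0.425 to 0.875 m from the base axis. Payload 4.7 kg.
Tool frame: the origin (TCP) lies midway between the tips of the shut fingers; the grasp point (between the pads) lies 19 mm behind it (ctrl.grip_point_offset is the distance from the TCP to the grasp point, in m); z points along the fingers, y is the line along which they close (so a half turn about z gives the same grasp; the last joint's range is limited). The gripper opens to 87 mm and grips with 3 to 60 N. Pads are 19 mm wide; open, the fingers measure 117 mm over their backs; the gripper's body (75 mm by 190 mm) begins 51 mm behind the grasp point.
Start: joints at [-1.112, 0.321, -0.07, 1.45, 0.023, 1.371, -0.057], TCP at [0.28, 0.587, 0.223] pointing down, gripper open.
Joint ranges: [-2.86, 2.86], [-0.3, 2.09], [-1.38, 1.24], [0.06, 2.45], [-1.56, 4.7], [0.09, 2.05], [-2.69, 2.69]. Speed limits (rad/s): [2.57, 2.57, 3.14, 3.14, 3.14, 3.14, 3.14].

## Interface

Orientations are given as a rotation vector (axis times angle).
In Python, from bench import ctrl gives the robot as it stands. The module is installed in compiled form; this text tells all that it offers.
- The arm moves only by the shell command python3 -m handwheel 'ROWS' [OPENING] [FORCE]. ROWS is JSON, a list of rows, each an object of numbers: "x", "y", "z": the shift along the tool's x, y, z in m; "wx", "wy", "wz": the turn, a rotation vector about the tool's x, y, z in degrees. A call has 1 to 10 rows; each row is the pose to reach, as a shift and turn from the pose commanded when the call began, along the tool's axes at that moment; what a row does not reach only later rows make up. A row lasts 1/12 s, in which the tool goes at most 41.7 mm and 7.16 degrees, less where a joint would pass 70% of its speed; a pose out of reach is approached as far as the arm can. A call with a gripper value outside its range is refused whole. OPENING is the finger opening in m, from 0 to 0.087, set as the call begins (- or left out, the last holds). The fingers move at their own pace and stop on an object; FORCE is the grip in N (left out, the last holds). Time passes only in rows, so rows that repeat a pose let the fingers close. It gives the time, the measured TCP pose, the force, the opening and the grip force at its end, in the units of the state.
- ctrl.get_state(): the state, without advancing time (a new reading comes with each control period).
- ctrl.get_image(name): name is "scene" or "top" or "wrist"; returns a dict with "image" (400x640x3 uint8, red, green, blue), "K" (3x3 intrinsics, pixels), "world_to_cam" (4x4, takes a point from world to camera coordinates); the wrist camera has in their place "hand_eye" (4x4, takes a point from camera to tool coordinates, whose origin is the TCP and whose axes are the flange's). Camera axes: x right, y down, z forward; pixel columns grow to the right and rows downward; lengths in m; the calibration is good to about 2 mm. A picture is of the moment at which its call begins: read the wrist's pose just before it. There is no depth.
- ctrl.close_job(): hands the job in; it is judged then, once.
The state is a dict: "time": time; "joint_positions": joint angles; "qd": joint speeds; "joint_torque": joint torques, N m; "position": TCP position; "tool_rot": TCP orientation; "ft_force": force on the tool from outside, world axes, zero at the start; "torque": the same for the moment, N m; "grip_width": opening from 0.0 (shut) to 1.0 (fully open); "grip_force": force on a finger pad.
Only numpy, scipy, OpenCV 4.12 (cv2) and the standard library are available. Lean on these libraries where they do the work, as an engineer would, in place of code of your own. Each camera call takes 0.05 s, during which the arm holds its last target. There are 200 camera calls.

## Task

Set up the food-energy practical: build the calorimeter in the middle of the round cork mat by standing the wide open jacket can on the mat, then the narrow open cup upright inside it, then the lid level on the cup with its plug inside the cup's mouth. Stand the closed food tin upright in the middle of the balance's round pan, at any time. Leave the bottle, the bowl and the test-tube rack where they are, and let go of everything.

Things in the scene. Friction and masses are not known exactly. Their poses are not given: they have to be found in the camera images.
- jacket_mid (a point): jacket of the calorimeter: wide, short open-topped bare aluminium can, upright and loose; outside diameter 66 mm, height 62 mm, wall 3 mm, floor 4 mm thick, about 0.2 kg. Point: its centre, on the axis, 31 mm above its underside; z points out of its mouth
- cup_mid (a point): inner cup of the calorimeter: narrow, tall open-topped bare aluminium can, upright and loose; outside diameter 48 mm, height 92 mm, wall 3 mm (mouth 42 mm wide), floor 4 mm, about 0.12 kg. Standing in the jacket it has 6 mm of play all round and sticks 34 mm out above the jacket's rim. Point: its centre, on the axis, 46 mm above its underside; z points out of its mouth
- lid_knob (a point): lid of the calorimeter, loose, lying knob up: black disc 64 mm across and 6 mm thick, on top a wooden knob 16 mm in diameter and 26 mm high, below a plug 26 mm in diameter and 5 mm deep on which it rests at the start (it fits the cup's 42 mm mouth with 8 mm of play all round). About 0.06 kg. Point: the knob's centre, on the axis, 13 mm above the disc's top face, 19 mm above its underside rim and 24 mm above the foot of the plug; z points up out of the knob
- tin_mid (a point): closed food tin with paper label and a ring-pull on its flat top, upright and loose; diameter 66 mm, height 50 mm, about 0.25 kg. Point: its centre, 25 mm above its underside; z up
- mat_top (a point): round cork mat lying fixed on the bench, 110 mm across, 6 mm thick. Point: centre of its top face; z up
- pan_top (a point): white laboratory balance fixed on the bench, 190 by 160 mm, 42 mm high, with a rigid round steel pan 116 mm across on it and a display on one short side. Point: centre of the pan's top face, 52 mm above the bench; z up
- bottle: bystander: yellow bottle with white cap, 60 mm in diameter, 180 mm high, standing loose. Origin: centre of its underside
- bowl: bystander: white ceramic bowl, 120 mm across at the rim, 60 mm high, loose. Origin: centre of its underside
- rack: bystander: wooden test-tube rack, 60 by 200 mm (long along its own y), 102 mm high, with stoppered tubes up to 145 mm high, loose. Origin: centre of its underside
There are look-alikes about, which are no part of the job. Leave any yellow look-alike of the part that bears lid_knob alone.

How it is judged:
On the way, in this order (a step that is already met when the one before it is completed fails the run):
1. the jacket stands upright on the middle of the cork mat (horizontal distance between jacket_mid and mat_top below 0.015 m and angle between jacket_mid's own z axis and vertical below 0.1 rad and z of jacket_mid in the frame of mat_top between 0.025 and 0.037 m and linear speed of jacket below 0.02 m/s), for 0.2 s.
2. the cup stands inside the jacket on the mat (all of step 1 and horizontal distance between cup_mid and jacket_mid below 0.012 m and angle between cup_mid's own z axis and vertical below 0.1 rad and z of cup_mid in the frame of jacket_mid between 0.014 and 0.024 m and linear speed of cup below 0.02 m/s), for 0.2 s.
3. the lid lies level on the cup, plug in its mouth (all of step 2 and horizontal distance between lid_knob and cup_mid below 0.012 m and angle between lid_knob's own z axis and vertical below 0.1 rad and z of lid_knob in the frame of cup_mid between 0.0615 and 0.0685 m and linear speed of lid below 0.02 m/s), for 0.2 s.
At the end, for the whole second after the job is handed in: All released and at rest, upright or level within 0.1 rad: jacket on the cork mat within 15 mm of its centre; cup on the jacket's floor, axes within 12 mm; lid on the cup's rim, plug inside, axes within 12 mm, height within 3.5 mm; tin on the balance pan within 15 mm of its centre (all of step 3 and horizontal distance between tin_mid and pan_top below 0.015 m and angle between tin_mid's own z axis and vertical below 0.1 rad and z of tin_mid in the frame of pan_top between 0.02 and 0.03 m and linear speed of tin below 0.02 m/s); the robot touches nothing.
It fails at once if the bottle is pushed away or knocked over (distance of bottle from where it was at the start of the episode above 0.03 m or angle between bottle's own z axis and vertical above 0.3 rad).
It fails at once if the bowl is pushed away or knocked over (distance of bowl from where it was at the start of the episode above 0.03 m or angle between bowl's own z axis and vertical above 0.3 rad).
It fails at once if the rack is pushed away or knocked over (distance of rack from where it was at the start of the episode above 0.03 m or angle between rack's own z axis and vertical above 0.3 rad).
It also fails if it takes over 128 s, if anything falls off the work surface, if the arm or the gripper's body presses on something with over 40 N, if the wrist force passes 120 N, or if a joint passes its speed limit or range.

## Working session

There is one attempt and no reset: what is moved stays moved. The work goes in short steps, Python scripts to look and compute and a shell command to move; the robot and the scene stay as the last step left them, time stands still between calls to the robot, and variables do not carry over. Pictures are saved under pics/ and viewed, at most 14 in all, crops included, and the job is handed in when it is done.

```bash
mkdir -p pics; cat > h.py <<'E'
import numpy as np, cv2
from bench import ctrl
from scipy.spatial.transform import Rotation as R
def grab(n,f=None):
    s=ctrl.get_state(); d=ctrl.get_image(n)
    if 'world_to_cam' in d: T=np.linalg.inv(d['world_to_cam'])
    else:
        W=np.eye(4);W[:3,:3]=R.from_rotvec(s['tool_rot']).as_matrix();W[:3,3]=s['position'];T=W@d['hand_eye']
    if f: cv2.imwrite('pics/'+f,d['image'][:,:,::-1]); np.savez('pics/'+f+'.npz',K=d['K'],T=T)
    return d['image'],np.array(d['K']),T
def load(f):
    z=np.load('pics/'+f+'.npz'); return cv2.imread('pics/'+f)[:,:,::-1],z['K'],z['T']
def ray(K,T,u,v):
    d=T[:3,:3]@np.linalg.solve(K,[u,v,1.]); return T[:3,3],d/np.linalg.norm(d)
def plane(K,T,u,v,z):
    o,d=ray(K,T,u,v); return o+d*(z-o[2])/d[2]
def tri(r1,r2):
    A=[];b=[]
    for o,d in (r1,r2):
        P=np.eye(3)-np.outer(d,d);A.append(P);b.append(P@o)
    return np.linalg.lstsq(np.vstack(A),np.hstack(b),rcond=None)[0]
def proj(K,T,p):
    c=np.linalg.inv(T)@np.append(p,1);q=K@c[:3];return q[:2]/q[2]
E
python3 - <<'E'
from h import *
for n in('scene','top','wrist'):
    i,K,T=grab(n,n+'1.png');print(n,T[:3,3].round(3),T[:3,2].round(2),K[0,0])
s=ctrl.get_state();print(s)
E
```

```text
scene [ 1.082 -0.437  1.199] [-0.35  0.36 -0.86] 490.78164202132115
top [0.507 0.036 1.232] [ 0.11 -0.   -0.99] 438.03446444188404
wrist [0.213 0.618 0.383] [ 0.24 -0.12 -0.96] 356.4559636754122
{'time': 0.15, 'joint_positions': array([-1.11187595,  0.32167377, -0.0700873 ,  1.45137185,  0.02259443,
        1.37080522, -0.0569071 ]), 'qd': array([ 3.50572948e-04, -3.87745252e-04,  1.23516397e-05, -4.04504516e-03,
       -7.64866671e-05,  2.79518620e-04,  2.22041856e-03]), 'joint_torque': array([ 1.42609269e-04, -4.91797686e+01, -4.04504891e-01, -3.12876320e+01,
       -6.40245038e-02,  4.05039266e-02,  1.18736398e-04]), 'position': array([0.27955388, 0.58635783, 0.22171063]), 'tool_rot': array([-6.92893518e-01, -3.06397541e+00,  2.27850345e-03]), 'ft_force': array([0.66910814, 0.433845  , 0.67765946]), 'torque': array([ 0.02304487, -0.04504482, -0.01918654]), 'grip_force': 0.0, 'grip_width': 0.9998264131219287}
```

View pics/top1.png

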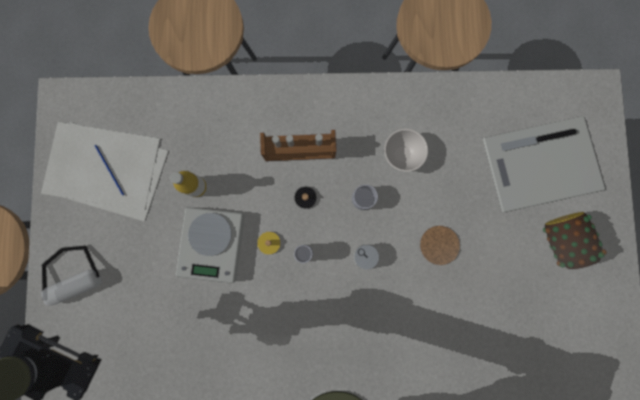

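View pics/scene1.png

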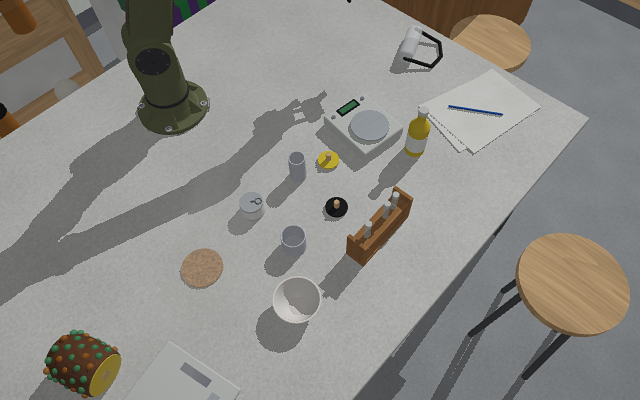

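Top view: the black lid is at (305,197), its yellow look-alike at (269,243), the cup at (304,253), the jacket at (365,197) and the tin with ring-pull at (367,256). The mat is at (440,245), the pan at (210,235), the bottle at (188,183), the bowl at (406,150) and the rack at (298,147). In the scene view the jacket is at (293,238), the cup at (297,165), the tin at (251,205), the black lid at (336,207) and the mat at (202,268).

What could be mistaken for the targets:
- **Jacket:** the open can (365,197), the closed tin (367,256) or the narrow cup (304,253). I choose the wide open can at (365,197).
- **Lid:** black (305,197) or yellow (269,243). I choose black.
- **Mat or pan:** cork disc (440,245) and steel pan (210,235).

One close crop will check this.

```bash
python3 - <<'E'
from h import *
a,_,_=load('top1.png');b,_,_=load('scene1.png')
A=cv2.resize(a[170:280,170:470],(800,293),interpolation=cv2.INTER_CUBIC)
B=cv2.resize(b[80:300,170:430],(355*1,300),interpolation=cv2.INTER_CUBIC)
c=cv2.resize(b[190:265,230:360],(440,300)[:2],interpolation=cv2.INTER_CUBIC)
cv2.imwrite('pics/crop1.png',np.vstack([A,np.hstack([B,c,np.zeros((300,5,3),np.uint8)])])[:,:,::-1])
E
```

```text
(no output)
```

View pics/crop1.png

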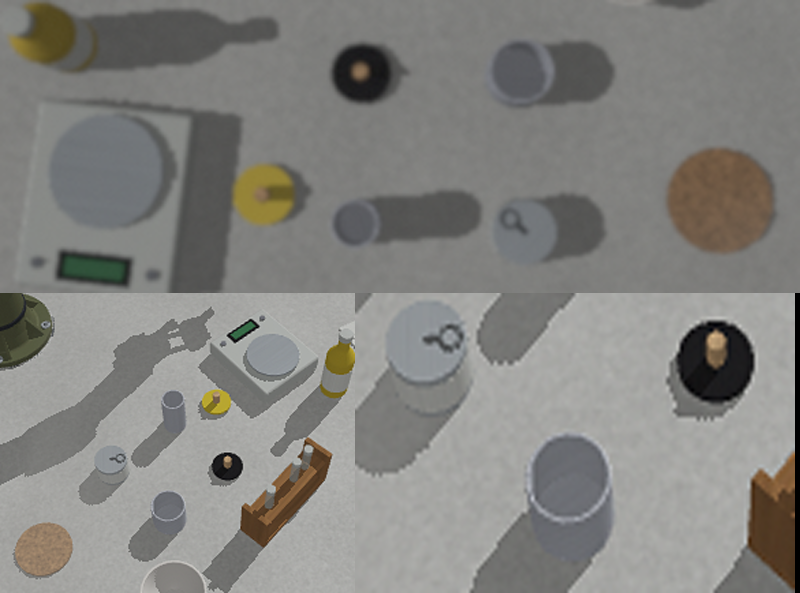

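Crop: the wide open can is the jacket (crop (521,71)), the closed can with ring-pull is the tin (525,231), the narrow can is the cup (355,222), the black lid is at (360,71) and the cork mat at (721,200). This confirms the choices.

```bash
python3 - <<'E'
from h import *
a,K1,T1=load('top1.png');b,K2,T2=load('scene1.png')
def blobs(im,m,box):
    x0,y0,x1,y1=box;mm=np.zeros(m.shape,np.uint8);mm[y0:y1,x0:x1]=m[y0:y1,x0:x1]
    n,l,st,c=cv2.connectedComponentsWithStats(mm);i=1+np.argmax(st[1:,4]);return c[i],st[i]
def masks(im):
    i=cv2.GaussianBlur(im,(3,3),0).astype(int);r,g,bl=i[...,0],i[...,1],i[...,2]
    return {'blue':(bl-r>4).astype(np.uint8),'cork':(r-bl>25).astype(np.uint8),'black':(i.max(2)<40).astype(np.uint8)}
ma,mb=masks(a),masks(b)
for n,k,ba,bb in [('mat','cork',(410,215,470,275),(170,240,230,295)),('jacket','blue',(345,175,385,215),(270,215,315,262)),('cup','blue',(285,238,322,272),(280,140,312,190)),('tin','blue',(350,240,385,272),(232,185,270,225)),('pan','blue',(180,208,240,260),(340,100,400,150)),('lid','black',(288,180,322,214),(318,190,355,225))]:
    print(n,[(c.round(1),s) for c,s in (blobs(a,ma[k],ba),blobs(b,mb[k],bb))])
pts={'jacket':((365.4,196.6),(293.2,235.7)),}
for n,(p,q) in pts.items(): print(n,tri(ray(K1,T1,*p),ray(K2,T2,*q)).round(4))
for n,p,z in [('jacket',(365.4,196.6),.062),('tin',(366.9,256.6),.05),('cup',(303.1,253.2),.092)]:
    w=plane(K1,T1,*p,z);print(n,w.round(4),proj(K2,T2,w).round(1))
E
```

```text
mat [(array([439.5, 244.8]), array([ 420,  226,   39,   39, 1175], dtype=int32)), (array([201.5, 267.3]), array([ 181,  248,   42,   39, 1273], dtype=int32))]
jacket [(array([364.5, 197. ]), array([352, 185,  26,  24, 470], dtype=int32)), (array([293.3, 240.3]), array([281, 225,  26,  32, 664], dtype=int32))]
cup [(array([303.4, 253.3]), array([295, 246,  17,  17, 225], dtype=int32)), (array([297. , 166.1]), array([288, 151,  18,  32, 459], dtype=int32))]
tin [(array([366.2, 256.7]), array([355, 246,  24,  23, 433], dtype=int32)), (array([250.7, 202. ]), array([240, 192,  23,  21, 376], dtype=int32))]
pan [(array([209.2, 233.9]), array([ 188,  213,   43,   42, 1415], dtype=int32)), (array([369.5, 125. ]), array([351, 110,  38,  31, 949], dtype=int32))]
lid [(array([305.5, 197.2]), array([296, 188,  20,  19, 242], dtype=int32)), (array([335.8, 207.9]), array([326, 198,  21,  19, 245], dtype=int32))]
jacket [ 0.6292 -0.0859  0.0625]
jacket [ 0.6286 -0.0868  0.062 ] [292.4 235.9]
tin [ 0.4685 -0.0876  0.05  ] [250.6 202.4]
cup [0.4814 0.0812 0.092 ] [296.5 158.4]
```

```bash
cat >> h.py <<'E'
def go(x,y,z,yaw=None):
    "shift/turn in tool axes to bring TCP to xyz pointing down, tool y at yaw deg from world y"
    s=ctrl.get_state();C=R.from_rotvec(s['tool_rot']).as_matrix()
    d=C.T@(np.array([x,y,z])-s['position'])
    w=np.zeros(3)
    if yaw is not None:
        a=np.radians(yaw);Y=np.array([-np.sin(a),np.cos(a),0]);Z=np.array([0,0,-1.]);D=np.c_[np.cross(Y,Z),Y,Z]
        w=np.degrees(R.from_matrix(C.T@D).as_rotvec())
    print('shift mm',(d*1000).round(1),'turn',w.round(2),'rows',np.ceil(max(np.linalg.norm(d)/.0417,np.linalg.norm(w)/7.16)+1))
E
python3 - <<'E'
from h import *
a,K1,T1=load('top1.png');b,K2,T2=load('scene1.png')
for n,p,q,z in [('mat',(439.5,244.8),(201.5,267.3),.006),('tin',(366.7,256.7),(251,202.),.05),('pan',(209.2,233.9),(369.5,125),.052),('lid',(305.5,197.2),(335.8,207.9),.011),('bowl',(406,150),(298,299),.06),('bottle',(186,183),(422,110),.1),('rack',(298,147),(0,0),.1),('cup',(303.3,253.2),(296.6,159),.092)]:
    print(n,tri(ray(K1,T1,*p),ray(K2,T2,*q)).round(4),plane(K1,T1,*p,z).round(4),plane(K2,T2,*q,z).round(4))
go(.55,-.0868,.22,0)
E
```

```text
mat [ 0.4956 -0.2957  0.0064] [ 0.4961 -0.2951  0.006 ] [ 0.4948 -0.2963  0.006 ]
tin [ 0.4685 -0.0866  0.0507] [ 0.4682 -0.087   0.05  ] [ 0.4684 -0.0861  0.05  ]
pan [0.5358 0.3335 0.0523] [0.5361 0.334  0.052 ] [0.5354 0.3333 0.052 ]
lid [0.6351 0.0753 0.0062] [0.6351 0.0757 0.011 ] [0.6364 0.0726 0.011 ]
bowl [ 0.7558 -0.1995  0.0602] [ 0.7545 -0.2012  0.06  ] [ 0.7572 -0.1977  0.06  ]
bottle [0.6638 0.3667 0.185 ] [0.6682 0.3838 0.1   ] [0.635  0.4457 0.1   ]
rack [ 0.5571 -0.1473  0.8841] [0.7588 0.0908 0.1   ] [-0.7458 -0.1357  0.1   ]
cup [0.4815 0.081  0.0896] [0.4814 0.0807 0.092 ] [0.4829 0.08   0.092 ]
shift mm [-533.8 -491.3    2.5] turn [-8.000e-02 -1.000e-02 -2.549e+01] rows 19.0
```

```bash
r='{"x":-0.4,"y":-0.37,"wz":-25.5}'; python3 -m handwheel '[{"x":-0.267,"y":-0.246,"wz":-25.5},{"x":-0.267,"y":-0.246,"wz":-25.5},{"x":-0.267,"y":-0.246,"wz":-25.5},{"x":-0.267,"y":-0.246,"wz":-25.5},{"x":-0.267,"y":-0.246,"wz":-25.5},{"x":-0.267,"y":-0.246,"wz":-25.5},{"x":-0.267,"y":-0.246,"wz":-25.5},{"x":-0.267,"y":-0.246,"wz":-25.5},{"x":-0.267,"y":-0.246,"wz":-25.5},{"x":-0.267,"y":-0.246,"wz":-25.5}]' 0.087 20
python3 -c "
from h import *
go(.55,-.0868,.22,0)"
```

```text
shift mm [-533.8 -491.3    2.5] turn [-8.000e-02 -1.000e-02 -2.549e+01] rows 19.0invalid input at $[0]: expected keys x, y, z, wx, wy, wz
```

```bash
python3 -m handwheel '[{"x":-0.267,"y":-0.246,"z":0,"wx":0,"wy":0,"wz":-25.5},{"x":-0.267,"y":-0.246,"z":0,"wx":0,"wy":0,"wz":-25.5},{"x":-0.267,"y":-0.246,"z":0,"wx":0,"wy":0,"wz":-25.5},{"x":-0.267,"y":-0.246,"z":0,"wx":0,"wy":0,"wz":-25.5},{"x":-0.267,"y":-0.246,"z":0,"wx":0,"wy":0,"wz":-25.5},{"x":-0.267,"y":-0.246,"z":0,"wx":0,"wy":0,"wz":-25.5},{"x":-0.267,"y":-0.246,"z":0,"wx":0,"wy":0,"wz":-25.5},{"x":-0.267,"y":-0.246,"z":0,"wx":0,"wy":0,"wz":-25.5},{"x":-0.267,"y":-0.246,"z":0,"wx":0,"wy":0,"wz":-25.5},{"x":-0.267,"y":-0.246,"z":0,"wx":0,"wy":0,"wz":-25.5}]' 0.087 20
python3 -c "
from h import *
go(.55,-.0868,.22,0)"
```

```text
time: 0.98
position: [0.418, 0.2423, 0.2227]
tool_rot: [0.017, 3.14, -0.004]
ft_force: [0.6, -0.0, -0.8]
grip_width: 0.998
grip_force: 0.0
shift mm [-135.5 -327.6    3.7] turn [-0.14  0.08 -0.61] rows 10.0
```

```bash
python3 -m handwheel '[{"x":-0.135,"y":-0.328,"z":0,"wx":0,"wy":0,"wz":-0.6},{"x":-0.135,"y":-0.328,"z":0,"wx":0,"wy":0,"wz":-0.6},{"x":-0.135,"y":-0.328,"z":0,"wx":0,"wy":0,"wz":-0.6},{"x":-0.135,"y":-0.328,"z":0,"wx":0,"wy":0,"wz":-0.6},{"x":-0.135,"y":-0.328,"z":0,"wx":0,"wy":0,"wz":-0.6},{"x":-0.135,"y":-0.328,"z":0,"wx":0,"wy":0,"wz":-0.6},{"x":-0.135,"y":-0.328,"z":0,"wx":0,"wy":0,"wz":-0.6},{"x":-0.135,"y":-0.328,"z":0,"wx":0,"wy":0,"wz":-0.6},{"x":-0.135,"y":-0.328,"z":0,"wx":0,"wy":0,"wz":-0.6},{"x":-0.135,"y":-0.328,"z":0,"wx":0,"wy":0,"wz":-0.6}]'
python3 -c "
from h import *
i,K,T=grab('wrist','w2.png')
print(T[:3,3],T[:3,2])
for n,p in [('jacket',(.629,-.0865,.062)),('tin',(.4685,-.0868,.05))]: print(n,proj(K,T,p))
go(.629,-.0865,.15,0)"
```

```text
time: 1.82
position: [0.5506, -0.0848, 0.2224]
tool_rot: [-0.003, 3.141, -0.006]
ft_force: [-0.1, -0.5, -0.1]
grip_width: 0.998
grip_force: 0.0
[ 0.47626027 -0.08528458  0.38410737] [ 0.27055801 -0.00316758 -0.96269846]
jacket [317.46874123 257.35340532]
tin [317.34671944  87.43110311]
shift mm [-79.   -5.7  72.1] turn [-0.07 -0.04  0.3 ] rows 4.0
```

View pics/w2.png

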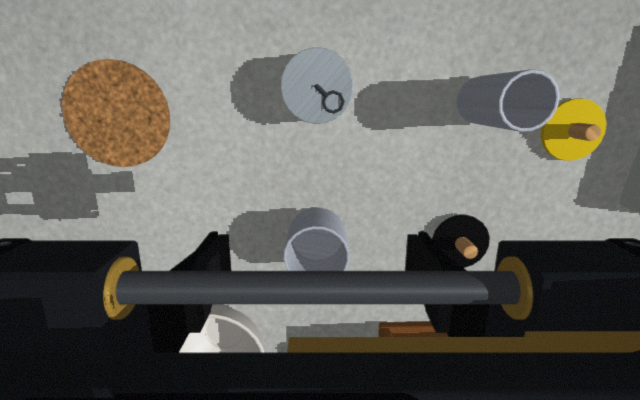

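Wrist view: the tin top at (317,85), jacket rim at (316,255), cup rim at (529,101), mat at (116,112), black lid knob at (465,247) and yellow lid at (572,130). The tin and jacket projections agree within 2–3 px.

```bash
python3 -m handwheel '[{"x":-0.078,"y":-0.003,"z":0.072,"wx":0,"wy":0,"wz":0},{"x":-0.078,"y":-0.003,"z":0.072,"wx":0,"wy":0,"wz":0},{"x":-0.078,"y":-0.003,"z":0.072,"wx":0,"wy":0,"wz":0},{"x":-0.078,"y":-0.003,"z":0.072,"wx":0,"wy":0,"wz":0},{"x":-0.078,"y":-0.003,"z":0.072,"wx":0,"wy":0,"wz":0}]'
python3 -c "
from h import *
_,K,T=load('w2.png')
for n,p in [('mat',(.4956,-.2957,.006)),('cup',(.4815,.081,.092)),('lid',(.6351,.0753,.011))]: print(n,proj(K,T,p))
for n,p,z in [('mat',(116,112),.006),('cup',(529,101),.092)]: print(n,plane(K,T,*p,z))
print(ctrl.get_state()['position'])
go(.629,-.0865,.024,0)"
```

```text
time: 2.28
position: [0.6271, -0.0783, 0.1489]
tool_rot: [0.02, -3.137, -0.001]
ft_force: [-1.0, -1.1, -0.3]
grip_width: 1.001
grip_force: 0.0
mat [116.21366139 115.56355637]
cup [529.11906441 103.5299937 ]
lid [461.24402861 243.0049508 ]
mat [ 0.49199856 -0.29537355  0.006     ]
cup [0.47956639 0.08059438 0.092     ]
[ 0.62706332 -0.07828516  0.14887182]
shift mm [ -2.3  -8.3 124.9] turn [ 0.02 -0.23  0.74] rows 5.0
```

```bash
python3 -m handwheel '[{"x":-0.002,"y":-0.008,"z":0.0,"wx":0,"wy":0,"wz":0.7},{"x":-0.002,"y":-0.008,"z":0.04,"wx":0,"wy":0,"wz":0.7},{"x":-0.002,"y":-0.008,"z":0.04,"wx":0,"wy":0,"wz":0.7},{"x":-0.002,"y":-0.008,"z":0.04,"wx":0,"wy":0,"wz":0.7}]'
python3 -c "
from h import *
go(.629,-.0865,.024,0)"
```

```text
time: 2.62
position: [0.6287, -0.0883, 0.1109]
tool_rot: [-0.004, -3.14, -0.001]
ft_force: [0.5, 0.1, -0.1]
grip_width: 1.002
grip_force: 0.0
shift mm [-0.5  1.8 86.9] turn [ 0.05 -0.1  -0.13] rows 4.0
```

```bash
python3 -m handwheel '[{"x":0,"y":0.002,"z":0.035,"wx":0,"wy":0,"wz":0},{"x":0,"y":0.002,"z":0.065,"wx":0,"wy":0,"wz":0},{"x":0,"y":0.002,"z":0.086,"wx":0,"wy":0,"wz":0},{"x":0,"y":0.002,"z":0.086,"wx":0,"wy":0,"wz":0},{"x":0,"y":0.002,"z":0.086,"wx":0,"wy":0,"wz":0}]' && python3 -m handwheel '[{"x":0,"y":0,"z":0,"wx":0,"wy":0,"wz":0},{"x":0,"y":0,"z":0,"wx":0,"wy":0,"wz":0},{"x":0,"y":0,"z":0,"wx":0,"wy":0,"wz":0},{"x":0,"y":0,"z":0,"wx":0,"wy":0,"wz":0},{"x":0,"y":0,"z":0,"wx":0,"wy":0,"wz":0},{"x":0,"y":0,"z":0,"wx":0,"wy":0,"wz":0},{"x":0,"y":0,"z":0,"wx":0,"wy":0,"wz":0},{"x":0,"y":0,"z":0,"wx":0,"wy":0,"wz":0}]' 0.05 20
```

```text
time: 3.03
position: [0.6306, -0.0863, 0.0263]
tool_rot: [0.002, 3.14, 0.0]
ft_force: [0.6, -1.1, -0.5]
grip_width: 1.002
grip_force: 0.0
time: 3.7
position: [0.631, -0.0864, 0.026]
tool_rot: [0.002, 3.14, 0.0]
ft_force: [-1.2, 0.9, 5.8]
grip_width: 0.753
grip_force: 20.0
```

```bash
python3 -m handwheel '[{"x":0,"y":0,"z":-0.03,"wx":0,"wy":0,"wz":0},{"x":0,"y":0,"z":-0.06,"wx":0,"wy":0,"wz":0},{"x":0.016,"y":-0.025,"z":-0.07,"wx":0,"wy":0,"wz":0},{"x":0.036,"y":-0.056,"z":-0.07,"wx":0,"wy":0,"wz":0},{"x":0.056,"y":-0.087,"z":-0.07,"wx":0,"wy":0,"wz":0},{"x":0.076,"y":-0.118,"z":-0.07,"wx":0,"wy":0,"wz":0},{"x":0.096,"y":-0.149,"z":-0.07,"wx":0,"wy":0,"wz":0},{"x":0.116,"y":-0.18,"z":-0.07,"wx":0,"wy":0,"wz":0},{"x":0.134,"y":-0.209,"z":-0.07,"wx":0,"wy":0,"wz":0},{"x":0.134,"y":-0.209,"z":-0.07,"wx":0,"wy":0,"wz":0}]' 
python3 -c "
from h import *
i,K,T=grab('scene','s3.png')
go(.4965,-.2955,.034,0)"
```

```text
time: 4.53
position: [0.4893, -0.3036, 0.0946]
tool_rot: [-0.02, -3.138, 0.007]
ft_force: [-1.0, -1.6, -1.2]
grip_width: 0.754
grip_force: 20.0
shift mm [-4.6  4.5 60.5] turn [-0.09 -0.09 -0.59] rows 3.0
```

```bash
python3 -m handwheel '[{"x":-0.003,"y":0.001,"z":0.02,"wx":0,"wy":0,"wz":0},{"x":-0.003,"y":0.001,"z":0.035,"wx":0,"wy":0,"wz":0},{"x":-0.003,"y":0.001,"z":0.035,"wx":0,"wy":0,"wz":0},{"x":-0.003,"y":0.001,"z":0.035,"wx":0,"wy":0,"wz":0},{"x":-0.003,"y":0.001,"z":0.035,"wx":0,"wy":0,"wz":0}]' 
python3 -c "
from h import *
i,K,T=grab('scene','s3.png')
go(.4965,-.2955,.033,0)"
```

```text
time: 5.0
position: [0.4993, -0.2939, 0.06]
tool_rot: [0.001, 3.141, -0.0]
ft_force: [0.6, -0.3, -1.7]
grip_width: 0.753
grip_force: 20.0
shift mm [ 3.1 -1.4 27.4] turn [-0.03  0.07 -0.05] rows 2.0
```

```bash
python3 -m handwheel '[{"x":0.003,"y":-0.0015,"z":0.012,"wx":0,"wy":0,"wz":0},{"x":0.003,"y":-0.0015,"z":0.02,"wx":0,"wy":0,"wz":0},{"x":0.003,"y":-0.0015,"z":0.024,"wx":0,"wy":0,"wz":0},{"x":0.003,"y":-0.0015,"z":0.027,"wx":0,"wy":0,"wz":0},{"x":0.003,"y":-0.0015,"z":0.027,"wx":0,"wy":0,"wz":0},{"x":0.003,"y":-0.0015,"z":0.027,"wx":0,"wy":0,"wz":0}]' && python3 -c "
from h import *
a=grab('scene','s4.png')[0][215:305,150:260];b=grab('top','t4.png')[0][200:290,385:495]
cv2.imwrite('pics/c4.png',np.hstack([cv2.resize(q,(400,327),interpolation=cv2.INTER_CUBIC) for q in (a,b)])[:,:,::-1])
print(ctrl.get_state()['position'],ctrl.get_state()['ft_force'])"
```

```text
time: 5.55
position: [0.4958, -0.2956, 0.0324]
tool_rot: [0.003, 3.142, -0.0]
ft_force: [0.4, 0.1, -3.3]
grip_width: 0.751
grip_force: 20.0
[ 0.49589471 -0.2956096   0.03244945] [-0.5931055   0.02949135 -1.92399419]
```

View pics/c4.png

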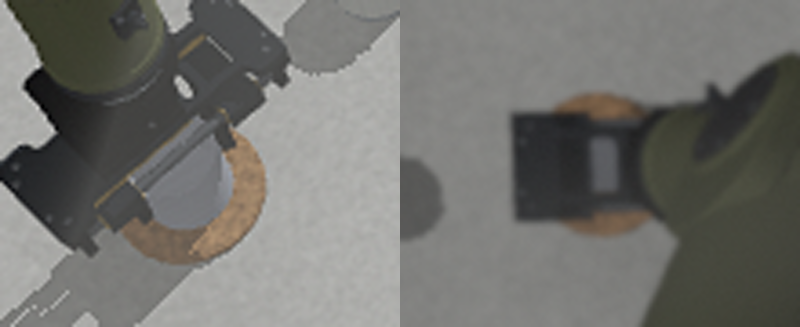

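The jacket is upright over the mat (scene crop (190,190)), with the mat showing evenly around it and its underside about 0–1 mm above the cork. I lower it a hair, release and rise.

```bash
python3 -m handwheel '[{"x":0,"y":0,"z":0.001,"wx":0,"wy":0,"wz":0},{"x":0,"y":0,"z":0.0015,"wx":0,"wy":0,"wz":0},{"x":0,"y":0,"z":0.0015,"wx":0,"wy":0,"wz":0},{"x":0,"y":0,"z":0.0015,"wx":0,"wy":0,"wz":0}]' && python3 -m handwheel '[{"x":0,"y":0,"z":0,"wx":0,"wy":0,"wz":0},{"x":0,"y":0,"z":0,"wx":0,"wy":0,"wz":0},{"x":0,"y":0,"z":0,"wx":0,"wy":0,"wz":0},{"x":0,"y":0,"z":0,"wx":0,"wy":0,"wz":0},{"x":0,"y":0,"z":-0.02,"wx":0,"wy":0,"wz":0},{"x":0,"y":0,"z":-0.06,"wx":0,"wy":0,"wz":0},{"x":0,"y":0,"z":-0.1,"wx":0,"wy":0,"wz":0},{"x":0,"y":0,"z":-0.14,"wx":0,"wy":0,"wz":0},{"x":0,"y":0,"z":-0.14,"wx":0,"wy":0,"wz":0},{"x":0,"y":0,"z":-0.14,"wx":0,"wy":0,"wz":0}]' 0.087
python3 -c "
from h import *
go(.482,.0805,.17,0)"
```

```text
time: 5.98
position: [0.496, -0.2957, 0.0319]
tool_rot: [0.002, 3.141, 0.001]
ft_force: [-3.2, 1.3, 4.4]
grip_width: 0.753
grip_force: 20.0
time: 6.82
position: [0.4975, -0.2966, 0.1739]
tool_rot: [0.002, 3.136, -0.003]
ft_force: [0.5, 0.5, -1.1]
grip_width: 0.993
grip_force: 0.0
shift mm [ 16.1 377.1   3.1] turn [-0.1   0.33 -0.08] rows 11.0
```

```bash
python3 -m handwheel '[{"x":0.016,"y":0.377,"z":0.003,"wx":0,"wy":0,"wz":0},{"x":0.016,"y":0.377,"z":0.003,"wx":0,"wy":0,"wz":0},{"x":0.016,"y":0.377,"z":0.003,"wx":0,"wy":0,"wz":0},{"x":0.016,"y":0.377,"z":0.003,"wx":0,"wy":0,"wz":0},{"x":0.016,"y":0.377,"z":0.003,"wx":0,"wy":0,"wz":0},{"x":0.016,"y":0.377,"z":0.003,"wx":0,"wy":0,"wz":0},{"x":0.016,"y":0.377,"z":0.003,"wx":0,"wy":0,"wz":0},{"x":0.016,"y":0.377,"z":0.003,"wx":0,"wy":0,"wz":0},{"x":0.016,"y":0.377,"z":0.003,"wx":0,"wy":0,"wz":0},{"x":0.016,"y":0.377,"z":0.003,"wx":0,"wy":0,"wz":0}]' && python3 -m handwheel '[{"x":0,"y":0,"z":0,"wx":0,"wy":0,"wz":0},{"x":0,"y":0,"z":0,"wx":0,"wy":0,"wz":0},{"x":0,"y":0,"z":0,"wx":0,"wy":0,"wz":0}]'
python3 -c "
from h import *
a,K,T=grab('scene','s5.png')
i=cv2.GaussianBlur(a,(3,3),0).astype(int)
m=((i[...,2]-i[...,0])>4).astype(np.uint8);m[:, :170]=0;m[:, 240:]=0;m[:225]=0;m[300:]=0
n,l,st,c=cv2.connectedComponentsWithStats(m);k=1+np.argmax(st[1:,4]);print(st[k],c[k])
# jacket: expected silhouette bbox from pose
P=np.array([proj(K,T,(.4955+.033*np.cos(t),-.2955+.033*np.sin(t),z)) for t in np.linspace(0,6.28,60) for z in(.006,.068)]);print(P.min(0),P.max(0))
go(.482,.0805,.063,0)"
```

```text
time: 7.65
position: [0.478, 0.0908, 0.1662]
tool_rot: [0.017, -3.138, -0.005]
ft_force: [0.5, 0.7, -0.8]
grip_width: 0.997
grip_force: 0.0
time: 7.9
position: [0.48, 0.0796, 0.1672]
tool_rot: [-0.006, -3.14, 0.002]
ft_force: [-0.9, -0.0, 1.1]
grip_width: 0.998
grip_force: 0.0
[188 255  22  17 110] [198.20909091 262.05454545]
[183.13767429 245.75009403] [214.50806641 279.10320385]
shift mm [ -1.9   1.1 104.5] turn [-0.04 -0.05 -0.26] rows 4.0
```

```bash
python3 -m handwheel '[{"x":-0.002,"y":0.001,"z":0.03,"wx":0,"wy":0,"wz":0},{"x":-0.002,"y":0.001,"z":0.06,"wx":0,"wy":0,"wz":0},{"x":-0.002,"y":0.001,"z":0.09,"wx":0,"wy":0,"wz":0},{"x":-0.002,"y":0.001,"z":0.102,"wx":0,"wy":0,"wz":0},{"x":-0.002,"y":0.001,"z":0.102,"wx":0,"wy":0,"wz":0},{"x":-0.002,"y":0.001,"z":0.102,"wx":0,"wy":0,"wz":0}]' && python3 -m handwheel '[{"x":0,"y":0,"z":0,"wx":0,"wy":0,"wz":0},{"x":0,"y":0,"z":0,"wx":0,"wy":0,"wz":0},{"x":0,"y":0,"z":0,"wx":0,"wy":0,"wz":0},{"x":0,"y":0,"z":0,"wx":0,"wy":0,"wz":0},{"x":0,"y":0,"z":0,"wx":0,"wy":0,"wz":0},{"x":0,"y":0,"z":0,"wx":0,"wy":0,"wz":0},{"x":0,"y":0,"z":0,"wx":0,"wy":0,"wz":0},{"x":0,"y":0,"z":0,"wx":0,"wy":0,"wz":0},{"x":0,"y":0,"z":0,"wx":0,"wy":0,"wz":0},{"x":0,"y":0,"z":0,"wx":0,"wy":0,"wz":0}]' 0.03 15
```

```text
time: 8.45
position: [0.4822, 0.081, 0.0657]
tool_rot: [-0.006, -3.14, 0.001]
ft_force: [0.2, -0.2, -0.3]
grip_width: 1.0
grip_force: 0.0
time: 9.28
position: [0.4825, 0.0825, 0.0662]
tool_rot: [0.002, 3.141, 0.0]
ft_force: [-0.2, 0.2, 1.6]
grip_width: 0.539
grip_force: 15.0
```

```bash
python3 -m handwheel '[{"x":0,"y":0,"z":-0.035,"wx":0,"wy":0,"wz":0},{"x":0,"y":0,"z":-0.07,"wx":0,"wy":0,"wz":0},{"x":0,"y":-0.02,"z":-0.1,"wx":0,"wy":0,"wz":0},{"x":0,"y":-0.055,"z":-0.11,"wx":0,"wy":0,"wz":0},{"x":0,"y":-0.09,"z":-0.11,"wx":0,"wy":0,"wz":0},{"x":0,"y":-0.125,"z":-0.11,"wx":0,"wy":0,"wz":0},{"x":0,"y":-0.16,"z":-0.11,"wx":0,"wy":0,"wz":0},{"x":0,"y":-0.195,"z":-0.11,"wx":0,"wy":0,"wz":0},{"x":0,"y":-0.22,"z":-0.11,"wx":0,"wy":0,"wz":0},{"x":0,"y":-0.22,"z":-0.11,"wx":0,"wy":0,"wz":0}]' && python3 -m handwheel '[{"x":0,"y":0,"z":0,"wx":0,"wy":0,"wz":0},{"x":0,"y":0,"z":0,"wx":0,"wy":0,"wz":0},{"x":0,"y":0,"z":0,"wx":0,"wy":0,"wz":0}]'
python3 -c "
from h import *
i,K,T=grab('wrist','w6.png')
print(proj(K,T,(.4955,-.2955,.068)),proj(K,T,(.4955,-.2955,.006)))
print(ctrl.get_state()['position'])"
```

```text
time: 10.12
position: [0.4807, -0.1445, 0.1761]
tool_rot: [-0.016, -3.141, 0.005]
ft_force: [-0.2, -0.2, 0.2]
grip_width: 0.538
grip_force: 15.0
time: 10.37
position: [0.4821, -0.1359, 0.1757]
tool_rot: [0.001, -3.141, -0.001]
ft_force: [-1.1, 0.4, -0.6]
grip_width: 0.537
grip_force: 15.0
[117.81316707 211.37063203] [152.58307618 191.40966147]
[ 0.4821401  -0.13592822  0.17579648]
```

View pics/w6.png

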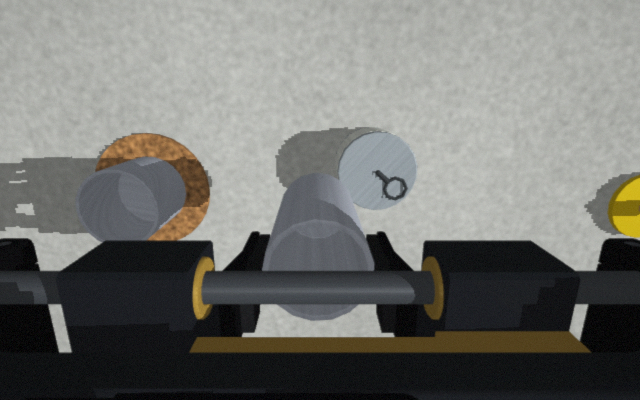

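Wrist view: jacket rim centre at (118,206), mat centre at (153,188), held cup rim at (318,271) and tin at (377,171).

```bash
python3 -c "
from h import *
_,K,T=load('w6.png')
print('jacket',plane(K,T,118,205.7,.068),'mat',plane(K,T,153.5,188,.006),'tin',plane(K,T,377,171,.05),'cup',plane(K,T,318.5,271,.202))
go(.495,-.2955,.175,0)"

```

```text
jacket [ 0.49079167 -0.29464111  0.068     ] mat [ 0.49211909 -0.29419925  0.006     ] tin [ 0.46657436 -0.08811058  0.05      ] cup [ 0.47822193 -0.13659602  0.202     ]
shift mm [ -12.7 -159.6    0.7] turn [ 0.03 -0.02  0.07] rows 5.0
```

```bash
python3 -m handwheel '[{"x":-0.0125,"y":-0.035,"z":0,"wx":0,"wy":0,"wz":0},{"x":-0.0125,"y":-0.07,"z":0,"wx":0,"wy":0,"wz":0},{"x":-0.0125,"y":-0.105,"z":0,"wx":0,"wy":0,"wz":0},{"x":-0.0125,"y":-0.135,"z":0,"wx":0,"wy":0,"wz":0},{"x":-0.0125,"y":-0.155,"z":0.01,"wx":0,"wy":0,"wz":0},{"x":-0.0125,"y":-0.159,"z":0.02,"wx":0,"wy":0,"wz":0},{"x":-0.0125,"y":-0.159,"z":0.025,"wx":0,"wy":0,"wz":0},{"x":-0.0125,"y":-0.159,"z":0.025,"wx":0,"wy":0,"wz":0},{"x":-0.0125,"y":-0.159,"z":0.025,"wx":0,"wy":0,"wz":0}]' 
python3 -c "
from h import *
print(ctrl.get_state()['position'])
i,K,T=grab('wrist','w7.png')
j,K,T=grab('scene','s7.png')
cv2.imwrite('pics/c7.png',np.hstack([cv2.resize(j[190:310,130:270],(420,360),interpolation=cv2.INTER_CUBIC),cv2.resize(i[150:350,220:420],(360,360),interpolation=cv2.INTER_CUBIC)])[:,:,::-1])
go(.495,-.295,.075,0)"
```

```text
time: 11.17
position: [0.4948, -0.294, 0.1505]
tool_rot: [0.003, -3.141, -0.003]
ft_force: [0.1, 0.5, -1.0]
grip_width: 0.543
grip_force: 15.0
[ 0.4948235  -0.29404332  0.15048854]
shift mm [ 0.3 -0.3 76.4] turn [0.04 0.05 0.08] rows 3.0
```

View pics/c7.png

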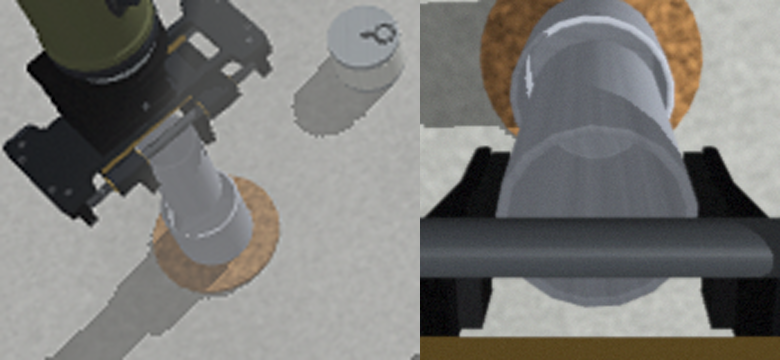

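The cup hangs concentric over the jacket's mouth in both crops. I lower it into the mouth and check the force.

```bash
python3 -m handwheel '[{"x":0,"y":0,"z":0.008,"wx":0,"wy":0,"wz":0},{"x":0,"y":0,"z":0.016,"wx":0,"wy":0,"wz":0},{"x":0,"y":0,"z":0.023,"wx":0,"wy":0,"wz":0},{"x":0,"y":0,"z":0.028,"wx":0,"wy":0,"wz":0},{"x":0,"y":0,"z":0.028,"wx":0,"wy":0,"wz":0},{"x":0,"y":0,"z":0.028,"wx":0,"wy":0,"wz":0}]'; python3 -c "
from h import *
print(ctrl.get_state()['ft_force'])
go(.495,-.295,.078,0)"
```

```text
time: 11.77
position: [0.494, -0.2965, 0.1225]
tool_rot: [-0.003, -3.141, -0.001]
ft_force: [-0.3, -0.2, -0.7]
grip_width: 0.535
grip_force: 15.0
[-0.30339238 -0.24176371 -0.70717943]
shift mm [-1.1  1.5 44.5] turn [ 0.02 -0.05 -0.09] rows 3.0
```

```bash
python3 -m handwheel '[{"x":-0.0005,"y":0.001,"z":0.012,"wx":0,"wy":0,"wz":0},{"x":-0.0005,"y":0.001,"z":0.024,"wx":0,"wy":0,"wz":0},{"x":-0.0005,"y":0.001,"z":0.034,"wx":0,"wy":0,"wz":0},{"x":-0.0005,"y":0.001,"z":0.041,"wx":0,"wy":0,"wz":0},{"x":-0.0005,"y":0.001,"z":0.045,"wx":0,"wy":0,"wz":0},{"x":-0.0005,"y":0.001,"z":0.045,"wx":0,"wy":0,"wz":0},{"x":-0.0005,"y":0.001,"z":0.045,"wx":0,"wy":0,"wz":0}]' && python3 -m handwheel '[{"x":0,"y":0,"z":0.001,"wx":0,"wy":0,"wz":0},{"x":0,"y":0,"z":0.001,"wx":0,"wy":0,"wz":0},{"x":0,"y":0,"z":0.001,"wx":0,"wy":0,"wz":0}]'
```

```text
time: 12.35
position: [0.4948, -0.2958, 0.0779]
tool_rot: [-0.003, -3.141, 0.0]
ft_force: [-0.2, -0.2, -1.2]
grip_width: 0.54
grip_force: 15.0
time: 12.6
position: [0.495, -0.2956, 0.0773]
tool_rot: [0.002, 3.141, -0.0]
ft_force: [-0.5, 0.1, -1.1]
grip_width: 0.536
grip_force: 15.0
```

```bash
python3 -m handwheel '[{"x":0,"y":0,"z":0.001,"wx":0,"wy":0,"wz":0},{"x":0,"y":0,"z":0.0015,"wx":0,"wy":0,"wz":0},{"x":0,"y":0,"z":0.0015,"wx":0,"wy":0,"wz":0},{"x":0,"y":0,"z":0.0015,"wx":0,"wy":0,"wz":0}]' && python3 -m handwheel '[{"x":0,"y":0,"z":0,"wx":0,"wy":0,"wz":0},{"x":0,"y":0,"z":0,"wx":0,"wy":0,"wz":0},{"x":0,"y":0,"z":0,"wx":0,"wy":0,"wz":0},{"x":0,"y":0,"z":0,"wx":0,"wy":0,"wz":0},{"x":0,"y":0,"z":-0.02,"wx":0,"wy":0,"wz":0},{"x":0,"y":0,"z":-0.05,"wx":0,"wy":0,"wz":0},{"x":0,"y":0,"z":-0.09,"wx":0,"wy":0,"wz":0},{"x":0,"y":0,"z":-0.12,"wx":0,"wy":0,"wz":0},{"x":0,"y":0,"z":-0.12,"wx":0,"wy":0,"wz":0},{"x":0,"y":0,"z":-0.12,"wx":0,"wy":0,"wz":0}]' 0.087 && python3 -c "
from h import *
go(.54,.075,.19,0)"
```

```text
time: 12.93
position: [0.4951, -0.2957, 0.0761]
tool_rot: [0.002, 3.141, 0.0]
ft_force: [-1.0, 1.1, 3.3]
grip_width: 0.538
grip_force: 15.0
time: 13.77
position: [0.4959, -0.2963, 0.1976]
tool_rot: [0.002, 3.137, -0.002]
ft_force: [-0.6, 0.3, -1.1]
grip_width: 0.995
grip_force: 0.0
shift mm [-43.5 371.4   7.3] turn [-0.07  0.24 -0.09] rows 10.0
```

Next I go to a viewpoint before the lid, check it with the wrist camera, and take a scene picture of the cup in the jacket.

```bash
python3 -m handwheel '[{"x":-0.043,"y":0.371,"z":0,"wx":0,"wy":0,"wz":0},{"x":-0.043,"y":0.371,"z":0,"wx":0,"wy":0,"wz":0},{"x":-0.043,"y":0.371,"z":0,"wx":0,"wy":0,"wz":0},{"x":-0.043,"y":0.371,"z":0,"wx":0,"wy":0,"wz":0},{"x":-0.043,"y":0.371,"z":0,"wx":0,"wy":0,"wz":0},{"x":-0.043,"y":0.371,"z":0,"wx":0,"wy":0,"wz":0},{"x":-0.043,"y":0.371,"z":0,"wx":0,"wy":0,"wz":0},{"x":-0.043,"y":0.371,"z":0,"wx":0,"wy":0,"wz":0},{"x":-0.043,"y":0.371,"z":0,"wx":0,"wy":0,"wz":0},{"x":-0.043,"y":0.371,"z":0,"wx":0,"wy":0,"wz":0}]' && python3 -m handwheel '[{"x":0,"y":0,"z":0,"wx":0,"wy":0,"wz":0},{"x":0,"y":0,"z":0,"wx":0,"wy":0,"wz":0},{"x":0,"y":0,"z":0,"wx":0,"wy":0,"wz":0}]'
python3 -c "
from h import *
i,K,T=grab('wrist','w8.png')
print(proj(K,T,(.635,.075,.011)))
j,_,_=grab('scene','s8.png')
cv2.imwrite('pics/c8.png',np.hstack([cv2.resize(j[210:310,140:260],(400,333),interpolation=cv2.INTER_CUBIC),cv2.resize(i[150:350,200:440],(400,333),interpolation=cv2.INTER_CUBIC)])[:,:,::-1])
print(ctrl.get_state()['position'])"
```

```text
time: 14.6
position: [0.5369, 0.0864, 0.1933]
tool_rot: [0.019, -3.138, -0.006]
ft_force: [-0.2, 1.2, -0.5]
grip_width: 1.002
grip_force: 0.0
time: 14.85
position: [0.5379, 0.0733, 0.1947]
tool_rot: [-0.006, -3.14, 0.002]
ft_force: [1.0, -1.2, -0.8]
grip_width: 0.998
grip_force: 0.0
[320.84481693 264.29084971]
[0.5382064  0.0733782  0.19524073]
```

View pics/c8.png

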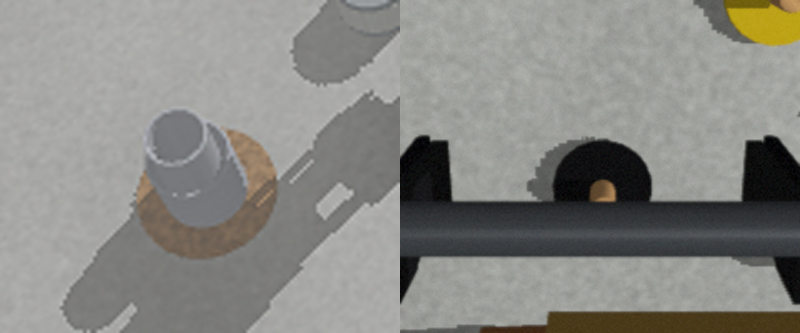

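Left: the cup stands in the jacket on the mat, rim at crop (176,136). Right: the black lid lies knob up at crop (602,190), wrist pixel (321,263), against a predicted (321,264).

```bash
python3 -c "
from h import *
_,K,T=load('s8.png');p=plane(K,T,192.8,250.8,.102);print('cup rim',p, 'exp',proj(K,T,(.494,-.2955,.102)))
go(.6355,.0748,.06,0)"
python3 -m handwheel '[{"x":-0.03,"y":0.001,"z":0.03,"wx":0,"wy":0,"wz":0},{"x":-0.06,"y":0.001,"z":0.06,"wx":0,"wy":0,"wz":0},{"x":-0.09,"y":0.001,"z":0.08,"wx":0,"wy":0,"wz":0},{"x":-0.097,"y":0.001,"z":0.11,"wx":0,"wy":0,"wz":0},{"x":-0.097,"y":0.001,"z":0.13,"wx":0,"wy":0,"wz":0},{"x":-0.097,"y":0.001,"z":0.135,"wx":0,"wy":0,"wz":0},{"x":-0.097,"y":0.001,"z":0.135,"wx":0,"wy":0,"wz":0},{"x":-0.097,"y":0.001,"z":0.135,"wx":0,"wy":0,"wz":0},{"x":-0.097,"y":0.001,"z":0.135,"wx":0,"wy":0,"wz":0}]'
python3 -c "
from h import *
i,K,T=grab('wrist','w9.png')
go(.6355,.0748,.015,0)"
```

```text
cup rim [ 0.49247941 -0.29385149  0.102     ] exp [192.67548661 251.63307395]
shift mm [-97.4   1.9 135.2] turn [-0.02 -0.03 -0.26] rows 5.0
time: 15.7
position: [0.6365, 0.076, 0.0628]
tool_rot: [0.003, 3.138, 0.001]
ft_force: [-0.1, 0.2, -0.3]
grip_width: 0.999
grip_force: 0.0
shift mm [ 1.2 -1.5 47.9] turn [ 0.06  0.21 -0.1 ] rows 3.0
```

```bash
python3 -m handwheel '[{"x":0.001,"y":-0.001,"z":0.015,"wx":0,"wy":0,"wz":0},{"x":0.001,"y":-0.001,"z":0.03,"wx":0,"wy":0,"wz":0},{"x":0.001,"y":-0.001,"z":0.042,"wx":0,"wy":0,"wz":0},{"x":0.001,"y":-0.001,"z":0.047,"wx":0,"wy":0,"wz":0},{"x":0.001,"y":-0.001,"z":0.047,"wx":0,"wy":0,"wz":0},{"x":0.001,"y":-0.001,"z":0.047,"wx":0,"wy":0,"wz":0}]' 0.05 && python3 -m handwheel '[{"x":0,"y":0,"z":0,"wx":0,"wy":0,"wz":0},{"x":0,"y":0,"z":0,"wx":0,"wy":0,"wz":0},{"x":0,"y":0,"z":0,"wx":0,"wy":0,"wz":0},{"x":0,"y":0,"z":0,"wx":0,"wy":0,"wz":0},{"x":0,"y":0,"z":0,"wx":0,"wy":0,"wz":0},{"x":0,"y":0,"z":0,"wx":0,"wy":0,"wz":0},{"x":0,"y":0,"z":0,"wx":0,"wy":0,"wz":0},{"x":0,"y":0,"z":0,"wx":0,"wy":0,"wz":0}]' 0 20
```

```text
time: 16.25
position: [0.6347, 0.0753, 0.0141]
tool_rot: [0.002, 3.141, 0.0]
ft_force: [-0.0, 0.4, 1.1]
grip_width: 0.634
grip_force: 0.0
time: 16.92
position: [0.6344, 0.0753, 0.0137]
tool_rot: [0.002, 3.141, 0.0]
ft_force: [0.5, 0.2, 0.3]
grip_width: 0.175
grip_force: 20.0
```

```bash
python3 -m handwheel '[{"x":0,"y":0,"z":-0.035,"wx":0,"wy":0,"wz":0},{"x":0,"y":0,"z":-0.07,"wx":0,"wy":0,"wz":0},{"x":0,"y":0,"z":-0.105,"wx":0,"wy":0,"wz":0},{"x":0.01,"y":-0.025,"z":-0.13,"wx":0,"wy":0,"wz":0},{"x":0.023,"y":-0.06,"z":-0.14,"wx":0,"wy":0,"wz":0},{"x":0.037,"y":-0.095,"z":-0.14,"wx":0,"wy":0,"wz":0},{"x":0.05,"y":-0.13,"z":-0.14,"wx":0,"wy":0,"wz":0},{"x":0.063,"y":-0.165,"z":-0.14,"wx":0,"wy":0,"wz":0},{"x":0.077,"y":-0.2,"z":-0.14,"wx":0,"wy":0,"wz":0},{"x":0.09,"y":-0.235,"z":-0.14,"wx":0,"wy":0,"wz":0}]' && python3 -m handwheel '[{"x":0.013,"y":-0.035,"z":0,"wx":0,"wy":0,"wz":0},{"x":0.026,"y":-0.07,"z":0,"wx":0,"wy":0,"wz":0},{"x":0.039,"y":-0.105,"z":0,"wx":0,"wy":0,"wz":0},{"x":0.049,"y":-0.125,"z":0,"wx":0,"wy":0,"wz":0},{"x":0.051,"y":-0.135,"z":0,"wx":0,"wy":0,"wz":0},{"x":0.051,"y":-0.135,"z":0,"wx":0,"wy":0,"wz":0},{"x":0.051,"y":-0.135,"z":0,"wx":0,"wy":0,"wz":0},{"x":0.051,"y":-0.135,"z":0,"wx":0,"wy":0,"wz":0},{"x":0.051,"y":-0.135,"z":0,"wx":0,"wy":0,"wz":0}]'
python3 -c "
from h import *
go(.493,-.295,.122,0)"
```

```text
time: 17.75
position: [0.5428, -0.1612, 0.1536]
tool_rot: [0.002, 3.141, 0.001]
ft_force: [0.0, -0.6, -0.7]
grip_width: 0.179
grip_force: 20.0
time: 18.5
position: [0.4941, -0.2921, 0.1533]
tool_rot: [-0.004, 3.142, 0.002]
ft_force: [-0.4, 0.2, -1.5]
grip_width: 0.176
grip_force: 20.0
shift mm [ 1.1 -2.9 31.3] turn [0.06 0.   0.14] rows 2.0
```

```bash
python3 -m handwheel '[{"x":0.001,"y":-0.001,"z":0.012,"wx":0,"wy":0,"wz":0},{"x":0.001,"y":-0.001,"z":0.024,"wx":0,"wy":0,"wz":0},{"x":0.001,"y":-0.001,"z":0.029,"wx":0,"wy":0,"wz":0},{"x":0.001,"y":-0.001,"z":0.029,"wx":0,"wy":0,"wz":0},{"x":0.001,"y":-0.001,"z":0.029,"wx":0,"wy":0,"wz":0}]'
python3 -c "
from h import *
print(ctrl.get_state()['position'])
i,K,T=grab('wrist','w10.png')
j,_,_=grab('scene','s10.png')
cv2.imwrite('pics/c10.png',np.hstack([cv2.resize(j[195:295,130:250],(400,333),interpolation=cv2.INTER_CUBIC),cv2.resize(i[150:350,200:440],(400,333),interpolation=cv2.INTER_CUBIC)])[:,:,::-1])
go(.493,-.295,.1115,0)"
```

```text
time: 18.92
position: [0.4913, -0.2952, 0.1236]
tool_rot: [-0.002, -3.14, -0.001]
ft_force: [0.2, -0.1, 0.0]
grip_width: 0.175
grip_force: 20.0
[ 0.49133735 -0.29519716  0.12363559]
shift mm [-1.   0.7 13.2] turn [-0.01  0.02 -0.09] rows 2.0
```

View pics/c10.png

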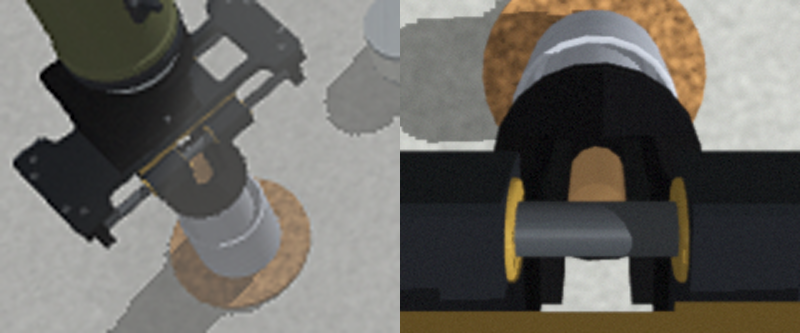

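The lid hangs level and centred over the cup (knob at scene crop (203,167)). I lower it to seat and release.

```bash
python3 -m handwheel '[{"x":-0.001,"y":0.0005,"z":0.004,"wx":0,"wy":0,"wz":0},{"x":-0.001,"y":0.0005,"z":0.008,"wx":0,"wy":0,"wz":0},{"x":-0.001,"y":0.0005,"z":0.011,"wx":0,"wy":0,"wz":0},{"x":-0.001,"y":0.0005,"z":0.013,"wx":0,"wy":0,"wz":0},{"x":-0.001,"y":0.0005,"z":0.013,"wx":0,"wy":0,"wz":0},{"x":-0.001,"y":0.0005,"z":0.013,"wx":0,"wy":0,"wz":0},{"x":-0.001,"y":0.0005,"z":0.013,"wx":0,"wy":0,"wz":0}]'
```

```text
time: 19.6
position: [0.4929, -0.2952, 0.1117]
tool_rot: [0.003, 3.141, -0.0]
ft_force: [-0.7, -0.5, -0.3]
grip_width: 0.176
grip_force: 20.0
```

```bash
python3 -m handwheel '[{"x":0,"y":0,"z":0.001,"wx":0,"wy":0,"wz":0},{"x":0,"y":0,"z":0.0015,"wx":0,"wy":0,"wz":0},{"x":0,"y":0,"z":0.0015,"wx":0,"wy":0,"wz":0},{"x":0,"y":0,"z":0.0015,"wx":0,"wy":0,"wz":0}]' && python3 -m handwheel '[{"x":0,"y":0,"z":0,"wx":0,"wy":0,"wz":0},{"x":0,"y":0,"z":0,"wx":0,"wy":0,"wz":0},{"x":0,"y":0,"z":0,"wx":0,"wy":0,"wz":0},{"x":0,"y":0,"z":0,"wx":0,"wy":0,"wz":0},{"x":0,"y":0,"z":0,"wx":0,"wy":0,"wz":0},{"x":0,"y":0,"z":-0.015,"wx":0,"wy":0,"wz":0},{"x":0,"y":0,"z":-0.04,"wx":0,"wy":0,"wz":0},{"x":0,"y":0,"z":-0.07,"wx":0,"wy":0,"wz":0},{"x":0,"y":0,"z":-0.08,"wx":0,"wy":0,"wz":0},{"x":0,"y":0,"z":-0.08,"wx":0,"wy":0,"wz":0}]' 0.06 && python3 -c "
from h import *
go(.4685,-.087,.12,0)"
```

```text
time: 19.93
position: [0.4931, -0.2953, 0.1106]
tool_rot: [0.002, 3.141, -0.0]
ft_force: [0.4, -0.7, 2.9]
grip_width: 0.176
grip_force: 20.0
time: 20.77
position: [0.4945, -0.2962, 0.1931]
tool_rot: [0.002, 3.136, -0.003]
ft_force: [-0.0, -1.2, 0.7]
grip_width: 0.681
grip_force: 0.0
shift mm [ 26.7 209.3  72.6] turn [-0.11  0.32 -0.09] rows 7.0
```

```bash
python3 -m handwheel '[{"x":0.005,"y":0.04,"z":0,"wx":0,"wy":0,"wz":0},{"x":0.01,"y":0.08,"z":0,"wx":0,"wy":0,"wz":0},{"x":0.015,"y":0.12,"z":0,"wx":0,"wy":0,"wz":0},{"x":0.02,"y":0.16,"z":0.02,"wx":0,"wy":0,"wz":0},{"x":0.025,"y":0.19,"z":0.05,"wx":0,"wy":0,"wz":0},{"x":0.026,"y":0.208,"z":0.08,"wx":0,"wy":0,"wz":0},{"x":0.026,"y":0.208,"z":0.09,"wx":0,"wy":0,"wz":0},{"x":0.026,"y":0.208,"z":0.09,"wx":0,"wy":0,"wz":0},{"x":0.026,"y":0.208,"z":0.09,"wx":0,"wy":0,"wz":0}]' 0.087
python3 -c "
from h import *
j,_,_=grab('scene','s11.png')
cv2.imwrite('pics/c11.png',cv2.resize(j[170:300,140:300],(640,520),interpolation=cv2.INTER_CUBIC)[:,:,::-1])
go(.4685,-.087,.016,0)"
```

```text
time: 21.52
position: [0.4664, -0.0878, 0.0992]
tool_rot: [-0.003, -3.14, 0.001]
ft_force: [0.5, -0.5, 1.1]
grip_width: 0.998
grip_force: 0.0
shift mm [-1.1  1.5 84.3] turn [-0.04  0.02 -0.18] rows 4.0
```

View pics/c11.png

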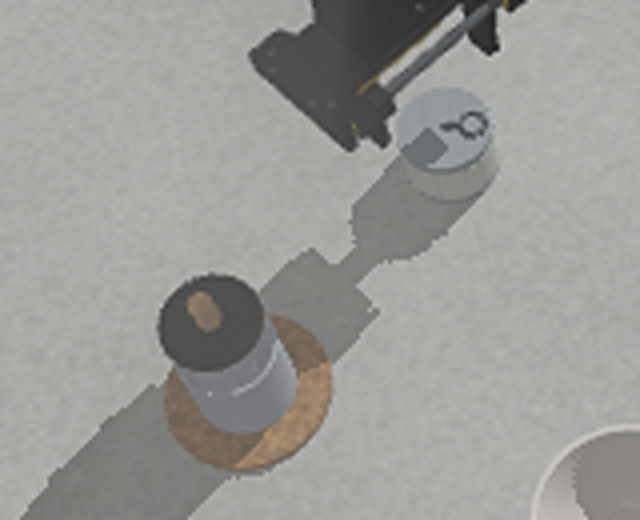

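The calorimeter is assembled: the lid disc sits level at crop (211,322) on the cup. The tin is at (446,128), ready to grasp.

```bash
python3 -m handwheel '[{"x":-0.001,"y":0.001,"z":0.03,"wx":0,"wy":0,"wz":0},{"x":-0.001,"y":0.001,"z":0.055,"wx":0,"wy":0,"wz":0},{"x":-0.001,"y":0.001,"z":0.075,"wx":0,"wy":0,"wz":0},{"x":-0.001,"y":0.001,"z":0.082,"wx":0,"wy":0,"wz":0},{"x":-0.001,"y":0.001,"z":0.082,"wx":0,"wy":0,"wz":0},{"x":-0.001,"y":0.001,"z":0.082,"wx":0,"wy":0,"wz":0}]' && python3 -m handwheel '[{"x":0,"y":0,"z":0,"wx":0,"wy":0,"wz":0},{"x":0,"y":0,"z":0,"wx":0,"wy":0,"wz":0},{"x":0,"y":0,"z":0,"wx":0,"wy":0,"wz":0},{"x":0,"y":0,"z":0,"wx":0,"wy":0,"wz":0},{"x":0,"y":0,"z":0,"wx":0,"wy":0,"wz":0},{"x":0,"y":0,"z":0,"wx":0,"wy":0,"wz":0},{"x":0,"y":0,"z":0,"wx":0,"wy":0,"wz":0}]' 0.05 25
```

```text
time: 22.07
position: [0.4692, -0.087, 0.0192]
tool_rot: [0.004, 3.14, -0.001]
ft_force: [0.3, 0.4, 0.4]
grip_width: 1.002
grip_force: 0.0
time: 22.65
position: [0.4687, -0.0861, 0.0188]
tool_rot: [0.002, 3.14, 0.0]
ft_force: [-0.6, -0.2, 4.8]
grip_width: 0.751
grip_force: 25.0
```

```bash
python3 -m handwheel '[{"x":0,"y":0,"z":-0.035,"wx":0,"wy":0,"wz":0},{"x":0,"y":0,"z":-0.07,"wx":0,"wy":0,"wz":0},{"x":-0.003,"y":0.02,"z":-0.1,"wx":0,"wy":0,"wz":0},{"x":-0.008,"y":0.05,"z":-0.12,"wx":0,"wy":0,"wz":0},{"x":-0.014,"y":0.085,"z":-0.12,"wx":0,"wy":0,"wz":0},{"x":-0.02,"y":0.12,"z":-0.12,"wx":0,"wy":0,"wz":0},{"x":-0.026,"y":0.155,"z":-0.12,"wx":0,"wy":0,"wz":0},{"x":-0.032,"y":0.19,"z":-0.12,"wx":0,"wy":0,"wz":0},{"x":-0.038,"y":0.225,"z":-0.12,"wx":0,"wy":0,"wz":0},{"x":-0.044,"y":0.26,"z":-0.12,"wx":0,"wy":0,"wz":0}]' && python3 -m handwheel '[{"x":-0.006,"y":0.035,"z":0,"wx":0,"wy":0,"wz":0},{"x":-0.012,"y":0.07,"z":0,"wx":0,"wy":0,"wz":0},{"x":-0.018,"y":0.105,"z":0,"wx":0,"wy":0,"wz":0},{"x":-0.023,"y":0.135,"z":0,"wx":0,"wy":0,"wz":0},{"x":-0.023,"y":0.155,"z":0,"wx":0,"wy":0,"wz":0},{"x":-0.023,"y":0.16,"z":0,"wx":0,"wy":0,"wz":0},{"x":-0.023,"y":0.16,"z":0,"wx":0,"wy":0,"wz":0},{"x":-0.023,"y":0.16,"z":0,"wx":0,"wy":0,"wz":0},{"x":-0.023,"y":0.16,"z":0,"wx":0,"wy":0,"wz":0}]'
python3 -c "
from h import *
go(.536,.3335,.085,0)"
```

```text
time: 23.48
position: [0.5117, 0.1755, 0.1372]
tool_rot: [-0.002, -3.14, 0.0]
ft_force: [0.8, 0.1, -2.2]
grip_width: 0.754
grip_force: 25.0
time: 24.23
position: [0.5361, 0.3314, 0.1377]
tool_rot: [-0.006, -3.141, 0.003]
ft_force: [1.0, -0.7, -2.0]
grip_width: 0.756
grip_force: 25.0
shift mm [ 0.1  2.2 52.7] turn [-0.1  -0.02 -0.22] rows 3.0
```

```bash
python3 -m handwheel '[{"x":0,"y":0.001,"z":0.02,"wx":0,"wy":0,"wz":0},{"x":0,"y":0.001,"z":0.04,"wx":0,"wy":0,"wz":0},{"x":0,"y":0.001,"z":0.055,"wx":0,"wy":0,"wz":0},{"x":0,"y":0.001,"z":0.062,"wx":0,"wy":0,"wz":0},{"x":0,"y":0.001,"z":0.062,"wx":0,"wy":0,"wz":0},{"x":0,"y":0.001,"z":0.062,"wx":0,"wy":0,"wz":0}]'
python3 -c "
from h import *
j,_,_=grab('scene','s12.png');k,_,_=grab('top','t12.png')
cv2.imwrite('pics/c12.png',np.hstack([cv2.resize(j[70:170,310:430],(400,333),interpolation=cv2.INTER_CUBIC),cv2.resize(k[180:280,160:280],(400,333),interpolation=cv2.INTER_CUBIC)])[:,:,::-1])
go(.536,.3335,.071,0)"
```

```text
time: 24.73
position: [0.5362, 0.3339, 0.0765]
tool_rot: [0.005, 3.141, -0.0]
ft_force: [-0.4, -0.3, -1.4]
grip_width: 0.758
grip_force: 25.0
shift mm [ 0.8 -1.4  6.6] turn [ 0.07  0.12 -0.12] rows 2.0
```

View pics/c12.png

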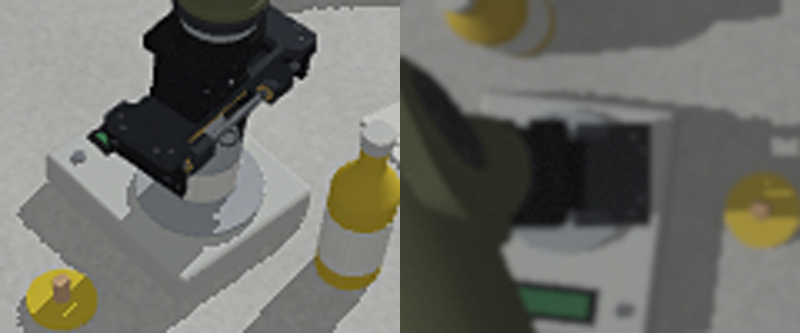

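The tin is just above the pan centre (scene crop (212,180)) and the bottle is clear at (355,215). I lower it, check the force and release.

```bash
python3 -m handwheel '[{"x":0,"y":-0.0005,"z":0.002,"wx":0,"wy":0,"wz":0},{"x":0,"y":-0.0005,"z":0.004,"wx":0,"wy":0,"wz":0},{"x":0,"y":-0.0005,"z":0.0055,"wx":0,"wy":0,"wz":0},{"x":0,"y":-0.0005,"z":0.0065,"wx":0,"wy":0,"wz":0},{"x":0,"y":-0.0005,"z":0.0065,"wx":0,"wy":0,"wz":0},{"x":0,"y":-0.0005,"z":0.0065,"wx":0,"wy":0,"wz":0}]'
```

```text
time: 25.33
position: [0.5359, 0.3345, 0.0708]
tool_rot: [0.002, 3.141, 0.001]
ft_force: [-2.2, -1.8, 5.4]
grip_width: 0.752
grip_force: 25.0
```

Contact at z = 0.0708 (expected 0.071), so I release and rise.

```bash
python3 -m handwheel '[{"x":0,"y":0,"z":0,"wx":0,"wy":0,"wz":0},{"x":0,"y":0,"z":0,"wx":0,"wy":0,"wz":0},{"x":0,"y":0,"z":0,"wx":0,"wy":0,"wz":0},{"x":0,"y":0,"z":0,"wx":0,"wy":0,"wz":0},{"x":0,"y":0,"z":0,"wx":0,"wy":0,"wz":0},{"x":0,"y":0,"z":-0.02,"wx":0,"wy":0,"wz":0},{"x":0,"y":0,"z":-0.05,"wx":0,"wy":0,"wz":0},{"x":0,"y":0,"z":-0.09,"wx":0,"wy":0,"wz":0},{"x":0,"y":0,"z":-0.13,"wx":0,"wy":0,"wz":0},{"x":0,"y":0,"z":-0.13,"wx":0,"wy":0,"wz":0}]' 0.087 && python3 -m handwheel '[{"x":0.04,"y":0,"z":-0.02,"wx":0,"wy":0,"wz":0},{"x":0.07,"y":0,"z":-0.04,"wx":0,"wy":0,"wz":0},{"x":0.07,"y":0,"z":-0.04,"wx":0,"wy":0,"wz":0},{"x":0.07,"y":0,"z":-0.04,"wx":0,"wy":0,"wz":0},{"x":0.07,"y":0,"z":-0.04,"wx":0,"wy":0,"wz":0}]'
python3 -c "
from h import *
i,_,_=grab('wrist');j,K,T=grab('scene','s13.png');k,K1,T1=grab('top','t13.png')
print([proj(K,T,p).round(1) for p in [(.536,.334,.102),(.536,.334,.052),(.494,-.2955,.108)]],proj(K1,T1,(.494,-.2955,.108)))
r=lambda a:cv2.resize(a,(400,280),interpolation=cv2.INTER_CUBIC)
cv2.imwrite('pics/c13.png',np.vstack([np.hstack([r(j[80:164,310:430]),r(j[215:299,140:260])]),np.hstack([r(k[205:289,380:500]),r(i)])])[:,:,::-1])"
```

```text
time: 26.17
position: [0.5397, 0.3368, 0.2092]
tool_rot: [0.003, 3.129, 0.014]
ft_force: [1.1, 0.8, 1.5]
grip_width: 1.001
grip_force: 0.0
time: 26.58
position: [0.4661, 0.3342, 0.2394]
tool_rot: [0.002, 3.141, -0.0]
ft_force: [-0.3, -0.1, -0.3]
grip_width: 0.996
grip_force: 0.0
[array([371. , 113.9]), array([369.8, 125. ]), array([192.1, 250.6])] [450.50707994 245.79805442]
```

View pics/c13.png

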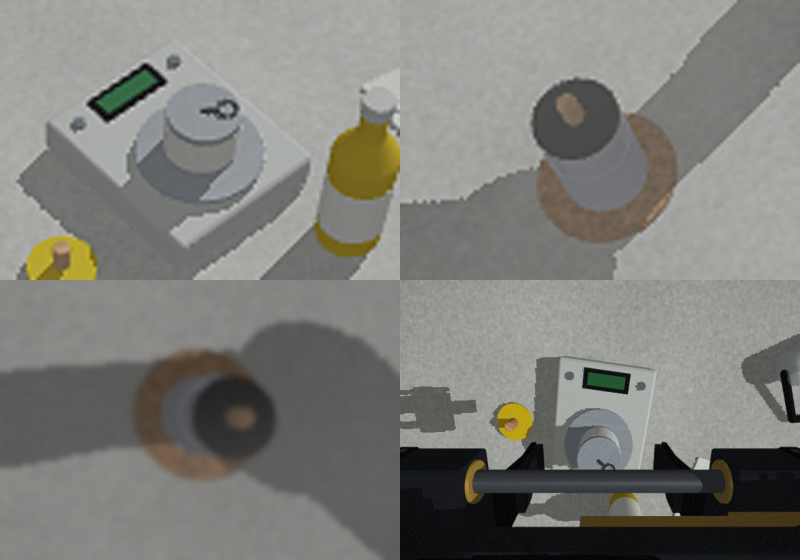

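The tin top is at (371,114), predicted (371,114). The lid disc is at (192,251), predicted (192,251). The gripper is clear of everything, so I hand in.

```bash
python3 -c "
from bench import ctrl
print(ctrl.close_job())"
```

```text
the job is handed in; nothing more can be done
None
```

The job is handed in at about 27 s: the jacket, cup and lid are assembled on the mat, the tin stands on the balance pan, and everything is released; the judge returned no result, but the last pictures put the lid and tin within about a pixel of where they should be.

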